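Open the intake filter box of the vacuum pump

TASK

Open the pump's intake filter box without grasping or lifting anything: with a fingertip press the orange snap tab all the way down, then push the blue lid by its lug, straight out from under the rails, until it is completely off its seat and lies flat on the steel ledge. Keep the lid down all the way, and leave everything else on the bench where it is.

Things in the scene. Friction and masses are not known exactly. Their poses are not given: they have to be found in the camera images.
- filter_box: The cream filter box with its steel ledge, one piece fixed to the bench. Origin at bench level under the middle of the lid's seat; its x axis points the way the lid slides off, z up. Behind, a stop ends 54 mm above the bench at x = -61 mm, and a short inlet pipe, at most 47 mm high, reaches x = -91 mm; above them all is free.
- seat (a point): Middle of the lid's seat, 50 mm above the bench, axes as the box. The seat runs from x = -57 to +52 mm. Rails on both sides (y = 41.5 to 47 mm either side, x = -55 to +40 mm) guide the lid; their lips, tops 60 mm above the bench, reach 6 mm over its edges.
- ledge (a point): Middle of the steel ledge's top face, 131.5 mm along the box's x from the seat's middle, 45 mm above the bench (5 mm lower than the seat). The ledge runs from x = 62 to 201 mm of the box, where it has an end stop, 55 mm high; low rims along its sides, inner faces at y = 44 mm either side, tops 55 mm above the bench.
- lid: The loose blue lid, a flat plate 100 mm (x) by 80 mm (y) by 6 mm, 0.11 to 0.22 kg, with a lug near its rear edge. Origin at the centre of its underside; it starts on the seat, within 1 mm of its middle, axes as the box's, and slides along the box's x. It lies flat on the ledge once its origin is 103 to 151 mm along the box's x, 45 mm above the bench.
- lug (a point): Middle of the rear face (the face to push, looking to the box's -x) of the lid's lug: an upright blue rib 44 mm wide (y), 8 mm thick (x), rising 18 mm above the lid's top face. This point is halfway up it, 46 mm behind the lid's centre and 15 mm above its underside.
- tab_top (a point): Middle of the top face of the orange snap tab's press pad, 32 mm (x) by 30 mm (y), beside the lid's path at x = 57 mm, y = -72 mm of the box, 70 mm above the bench when up and 60 mm when fully down. From the pad a bar with a tooth runs across in front of the lid and blocks it until the tab is down.
- tab (a joint): How far the snap tab is pressed down, in m: 0 to 0.002 at the start, 0.010 fully down on its hard stop. It resists with about 5 N, does not spring back and stays where it is left. The lid passes over it freely once it is 0.0085 or more down.
- spare_filter: A spare filter cassette, 84 x 58 x 32 mm, dark with white pleats, lying beside the box; leave it alone. Origin under its middle.
- grease_jar: A small white jar with a red cap, 48 mm across, 45 mm high, standing beside the box on the tab's side; leave it alone. Origin under its middle.
- screwdriver: A screwdriver lying beside the ledge; leave it alone. Origin under its middle.
- oil_bottle: An amber bottle, 60 mm across, 150 mm high; leave it alone. Origin under its middle.
- beaker: A glass beaker, 68 mm across, 85 mm high; leave it alone. Origin under its middle.
- clamp_ring: An aluminium ring, 64 mm across, 16 mm high; leave it alone. Origin under its middle.
- wrench: A wrench lying on the bench; leave it alone. Origin under its middle.
Things that resemble listed ones, but are neither listed nor needed, are in the scene too. Of the things like the lid, leave any that is brown, green or red; of the rest the larger one is meant.

How it is judged:
By the outcome, as a careful person would: the job done as asked, in the order asked, and still so for the second after the job is handed in, with the robot touching nothing.
It also fails if it takes over 40 s, if anything falls off the work surface, if the arm or the gripper's body presses on something with over 40 N, if the wrist force passes 120 N, or if a joint passes its speed limit or range.

ROBOT

A 7-joint arm with a two-finger parallel gripper is mounted at the origin on the work surface. World frame = base frame: x ahead of the robot, y to its left, z up, the work surface at z = 0. Lengths are in m, angles in rad, forces in N, time in s.
With the tool pointing down it reaches from about 0.425 to 0.875 m from the base axis. Payload 4.7 kg.
Tool frame: the origin (TCP) lies midway between the tips of the shut fingers; the grasp point (between the pads) lies 19 mm behind it (ctrl.grip_point_offset is the distance from the TCP to the grasp point, in m); z points along the fingers, y is the line along which they close (so a half turn about z gives the same grasp; the last joint's range is limited). The gripper opens to 87 mm and grips with 3 to 60 N. Pads are 19 mm wide; open, the fingers measure 117 mm over their backs; the gripper's body (75 mm by 190 mm) begins 51 mm behind the grasp point.
Start: joints at [-1.143, 0.321, -0.07, 1.45, 0.023, 1.371, -0.057], TCP at [0.261, 0.595, 0.186] pointing down, gripper open.
Joint ranges: [-2.86, 2.86], [-0.3, 2.09], [-1.38, 1.24], [0.06, 2.45], [-1.56, 4.7], [0.09, 2.05], [-2.69, 2.69]. Speed limits (rad/s): [2.57, 2.57, 3.14, 3.14, 3.14, 3.14, 3.14].

INTERFACE

Orientations are given as a rotation vector (axis times angle).
In Python, from bench import ctrl gives the robot as it stands.
- The arm moves only by the tool move_arm, never from a script. Its argument "increments" is text: rows parted by semicolons, each of 7 numbers parted by spaces: the shift along the world's x, y, z in mm, then the turn, a rotation vector about the world's x, y, z in degrees, then the closure in counts, from 0 (fully open) to 255 (shut). A call has exactly 8 rows; each row shifts and turns the commanded pose from where the row before left it; what a row does not reach is not made up. A row lasts 1/12 s, in which the tool goes at most 41.7 mm and 7.16 degrees, less where a joint would pass 70% of its speed; a pose out of reach is approached as far as the arm can. A call with a gripper value outside its range is refused whole. The fingers move at their own pace and stop on an object; "grip_force" is the grip in N (left out, the last holds). Time passes only in rows, so rows that do not move let the fingers close, or fill a call up. It gives the time, the measured TCP pose, the force, the opening and the grip force at its end, in the units of the state.
- ctrl.get_state(): the state, without advancing time (a new reading comes with each control period).
- ctrl.get_image(name): name is "side" or "top"; returns a dict with "frame" (480x640x3 uint8, red, green, blue), "depth" (480x640 float32, m along the optical axis (not along the pixel's ray), 0 where there is no reading), "fx", "fy", "cx", "cy" (pixels), "position" and "orientation" of the camera in the world. Camera axes: x right, y down, z forward; pixel columns grow to the right and rows downward; lengths in m; the calibration is good to about 2 mm. A picture is of the moment at which its call begins.
- ctrl.close_job(): hands the job in; it is judged then, once.
Trained networks look in a picture, given as the dict that the camera call returned (one of the last four; its "shot" number tells which), for a name from the list of things; names that differ only in an ending like _2 or _b are one class to them, and where a whole thing is asked for, a point or a joint stands for the part that bears it (a point fixed in the world has none). Each returns a list of dicts, best first, with "score" (0 to 1); they miss things now and then, are a little off and sometimes report something else, mostly with a low value. They report only what shows in the picture. A call takes as long as a camera call. They do not tell look-alikes from the thing itself.
- ctrl.find_in(target, picture): "centre" ([x, y, z] in m, in world coordinates, good to about 4 mm: the middle of the surface that is visible of it).
- ctrl.silhouettes(target, picture): "region" (480x640 bool, what is visible of it).
The state is a dict: "time": time; "joint_positions": joint angles; "qd": joint speeds; "joint_torque": joint torques, N m; "position": TCP position; "tool_rot": TCP orientation; "ft_force": force on the tool from outside, world axes, zero at the start; "torque": the same for the moment, N m; "grip_width": opening from 0.0 (shut) to 1.0 (fully open); "grip_force": force on a finger pad.
Only numpy, scipy, OpenCV 4.12 (cv2) and the standard library are available. Lean on these libraries where they do the work, as an engineer would, in place of code of your own. Each camera call takes 0.05 s, during which the arm holds its last target. There are 200 camera calls.

## Working session

There is one attempt and no reset: what is moved stays moved. The work goes in short steps, Python scripts to look and compute and a tool call to move; the robot and the scene stay as the last step left them, time stands still between calls to the robot, and variables do not carry over. Pictures are saved under pics/ and viewed, at most 10 in all, crops included, and the job is handed in when it is done.

Besides the shell and the picture viewer there is one more tool, called as a command line: name --argument value ..., lists and objects as JSON in quotes. move_arm: Moves the arm, as the interface text tells. Its arguments: {"type":"object","properties":{"increments":{"type":"string"},"grip_force":{"type":"number"}},"required":["increments"]}

```bash
mkdir -p pics
cat > h.py <<'E'
import numpy as np, cv2
from scipy.spatial.transform import Rotation as R
from bench import ctrl
def rot(p):
    o=np.array(p["orientation"],float)
    return o if o.shape==(3,3) else R.from_rotvec(o).as_matrix() if o.size==3 else R.from_quat(o).as_matrix()
def cloud(p):
    d=p["depth"]; v,u=np.mgrid[:480,:640]
    c=np.stack([(u-p["cx"])/p["fx"]*d,(v-p["cy"])/p["fy"]*d,d],-1)
    return c@rot(p).T+np.array(p["position"])
def save(p,n,box=None,s=1):
    f=p["frame"][...,::-1]
    if box: f=f[box[1]:box[3],box[0]:box[2]]
    cv2.imwrite("pics/"+n,cv2.resize(f,None,fx=s,fy=s,interpolation=cv2.INTER_CUBIC))
E
python3 - <<'E'
from h import *
for n in("top","side"):
    p=ctrl.get_image(n); save(p,n+"0.png"); print(n,p["orientation"],p["position"])
    np.savez(n+".npz",**{k:p[k] for k in p})
    for t in("lid","lug","tab","filter_box","grease_jar","tab_top","spare_filter","screwdriver","oil_bottle","beaker"):
        try:
            for r in ctrl.find_in(t,p)[:4]:
                c=np.array(r["centre"]); q=rot(p).T@(c-p["position"]); print(t,c.round(3),round(r["score"],2),int(q[0]/q[2]*p["fx"]+p["cx"]),int(q[1]/q[2]*p["fy"]+p["cy"]))
        except Exception as e: print(t,e)
s=ctrl.get_state();print(s)
E
```

```text
top [-2.01626578  2.19110374 -0.24976108] [0.32225902 0.00726339 1.09571615]
lid [ 0.708 -0.197  0.005] 0.93 388 183
lid [ 0.52  -0.064  0.057] 0.91 342 258
lid [0.68  0.113 0.005] 0.85 263 204
lid [ 0.546 -0.252  0.001] 0.81 418 245
lug [ 0.548 -0.249  0.004] 0.95 418 245
lug [ 0.701 -0.2    0.009] 0.69 390 185
lug [ 0.392 -0.247  0.006] 0.63 426 310
lug [ 0.518 -0.064  0.055] 0.58 343 259
tab [ 0.572 -0.008  0.065] 0.64 316 237
filter_box [0.515 0.027 0.045] 0.59 303 265
grease_jar [ 0.664 -0.076  0.044] 0.72 341 199
tab_top [ 0.573 -0.003  0.073] 0.92 314 236
spare_filter [ 0.383 -0.086  0.029] 0.62 358 319
screwdriver [0.415 0.018 0.02 ] 0.93 310 309
screwdriver [0.485 0.388 0.047] 0.55 144 291
oil_bottle [0.706 0.355 0.098] 0.75 150 189
beaker [0.487 0.385 0.051] 0.95 144 289
side [-0.11618044  2.67289696 -1.57054357] [0.46554969 0.85923045 0.58323347]
lid [0.677 0.117 0.001] 0.93 242 305
lid [ 0.513 -0.062  0.054] 0.92 329 242
lid [ 0.391 -0.24   0.004] 0.9 379 226
lid [ 0.544 -0.261  0.006] 0.72 322 220
lug [ 0.518 -0.059  0.051] 0.98 327 243
lug [ 0.39  -0.242  0.004] 0.86 38
[... 646 characters left out ...]

{'time': 1.1, 'joint_positions': array([-1.14289808,  0.32099336, -0.07011247,  1.45049089,  0.0225806 ,
        1.37076063, -0.05687211]), 'qd': array([-0.00030383,  0.00030249, -0.00047909, -0.00036104,  0.00050493,
       -0.00039657, -0.00013664]), 'joint_torque': array([ 4.22153844e-04, -4.91105962e+01, -4.02350519e-01, -3.12778544e+01,
       -6.35971315e-02,  3.34400078e-02,  1.30906392e-05]), 'position': array([0.26138488, 0.59517557, 0.18559552]), 'tool_rot': array([6.45271845e-01, 3.07456370e+00, 2.00511606e-04]), 'ft_force': array([-0.31658218,  0.17825043,  0.33567201]), 'torque': array([ 0.01633163, -0.01616081,  0.04331026]), 'grip_force': 0.0, 'grip_width': 0.996440574183009}
```

View pics/top0.png

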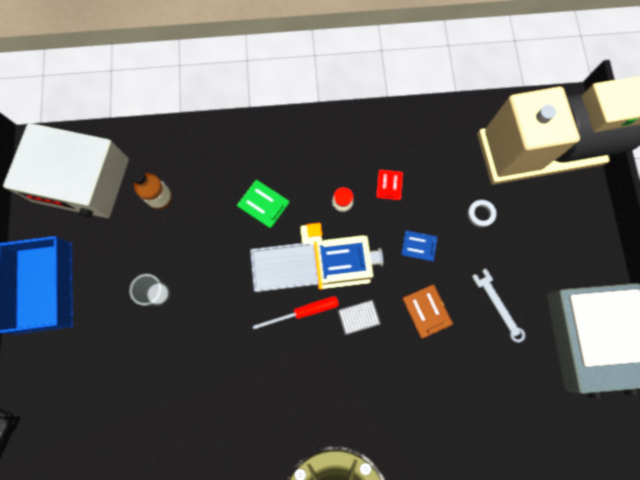

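View pics/side0.png

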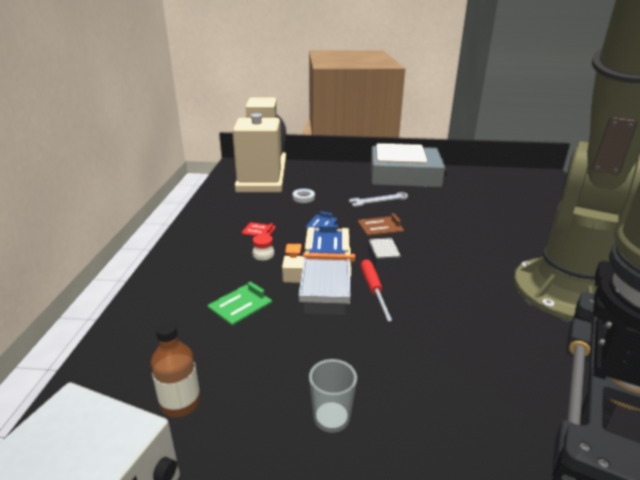

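The top picture shows the blue lid in the cream box at (342,258), the tab pad at (314,230) and the ledge at (283,268). Things that resemble the lid are a small blue plate at (420,245), red at (390,185), green at (263,204) and brown at (428,310). The blue one at (342,258) is the larger blue plate and it sits in the box, so I choose that one.

Run:
```python
from h import *
out={}
for n in("top","side"):
    p=dict(np.load(n+".npz",allow_pickle=True)); p={k:(v if v.ndim else v.item()) for k,v in p.items()}
    X=cloud(p); hsv=cv2.cvtColor(p["frame"],cv2.COLOR_RGB2HSV)
    near=(abs(X[...,0]-.53)<.12)&(abs(X[...,1])<.2)&(X[...,2]>.03)&(X[...,2]<.09)
    H,S,V=hsv[...,0],hsv[...,1],hsv[...,2]
    m={"blue":near&(H>100)&(H<125)&(S>120),"grey":near&(S<50)&(V>110)&(X[...,1]>-.02),"orange":near&(H>8)&(H<22)&(S>180),"all":near&(X[...,1]>-.13)&(X[...,0]>.47)&(X[...,0]<.62)}
    for k,a in m.items():
        P=X[a]
        if len(P)<5: print(n,k,len(P));continue
        r=cv2.minAreaRect((P[:,:2]*1000).astype(np.float32))
        print(n,k,len(P),P.mean(0).round(4),"z",np.percentile(P[:,2],[5,50,95]).round(4),[np.round(v,1) for v in r])
p=dict(np.load("top.npz",allow_pickle=True)); save({"frame":p["frame"]},"c1.png",(235,210,395,310),5)
```

```text
top blue 973 [ 0.5196 -0.0636  0.0581] z [0.0539 0.0571 0.072 ] [array([518.6, -62. ]), array([71.4, 92.7]), np.float64(1.8)]
top grey 2877 [0.5175 0.0663 0.0468] z [0.0419 0.0461 0.0559] [array([536.3,  60.9]), array([140.3, 163. ]), np.float64(2.0)]
top orange 29 [ 0.5842 -0.0119  0.0698] z [0.0622 0.0706 0.0735] [array([531.7, -12.1]), array([146.9,  29.8]), np.float64(6.9)]
top all 5219 [0.5218 0.006  0.0521] z [0.0423 0.0503 0.0668] [array([539.1,   6.5]), array([138.1, 272.4]), np.float64(0.0)]
side blue 536 [ 0.5196 -0.0689  0.0589] z [0.0547 0.0565 0.0733] [array([522.8, -62.2]), array([69.5, 94.4]), np.float64(5.4)]
side grey 2226 [0.519  0.0735 0.0461] z [0.0406 0.0453 0.055 ] [array([536.1,  63.9]), array([139.6, 167.1]), np.float64(1.6)]
side orange 3
side all 3788 [0.5249 0.0239 0.0506] z [0.0403 0.0468 0.0679] [array([539.1,  11. ]), array([138.7, 272.8]), np.float64(1.5)]
```

View pics/c1.png

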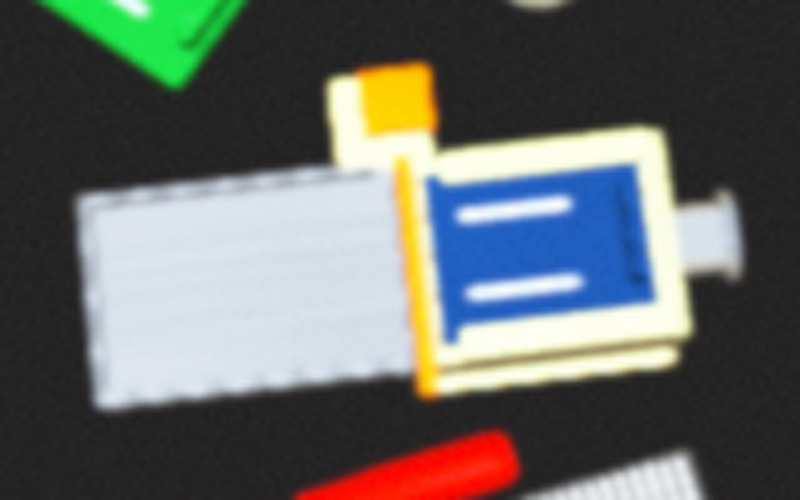

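The crop confirms the choice: the blue lid is between the cream rails with its dark lug at crop (625,240). The orange pad is at (398,98), the bar at (415,275) and the ledge to the left.

Run:
```python
from h import *
for n in("top","side"):
    p=dict(np.load(n+".npz",allow_pickle=True)); p={k:(v if v.ndim else v.item()) for k,v in p.items()}
    X=cloud(p); hsv=cv2.cvtColor(p["frame"],cv2.COLOR_RGB2HSV); H,S,V=[hsv[...,i].astype(int) for i in range(3)]
    near=(abs(X[...,0]-.53)<.12)&(abs(X[...,1])<.2)&(X[...,2]>.03)&(X[...,2]<.09)
    v,u=np.mgrid[:480,:640]; d=np.stack([(u-p["cx"])/p["fx"],(v-p["cy"])/p["fy"],u*0+1.],-1)@rot(p).T; c=np.array(p["position"])
    def rect(nm,m,z):
        l=cv2.connectedComponentsWithStats(m.astype(np.uint8)); i=1+np.argmax(l[2][1:,4]); m=l[1]==i
        P=(c+d*((z-c[2])/d[...,2])[...,None])[m][:,:2]*1000
        r=cv2.minAreaRect(P.astype(np.float32)); w,vv=np.linalg.eigh(np.cov((P-P.mean(0)).T)); a=vv[:,1]*np.sign(vv[1,1])
        print(n,nm,m.sum(),"mean",P.mean(0).round(1),"dir",np.degrees(np.arctan2(a[1],a[0])).round(1),"zmed",np.median(X[...,2][m]).round(4),[np.round(q,1) for q in r])
    rect("blue",near&(H>100)&(H<125)&(S>120),.056)
    o=near&(H>8)&(H<24)&(S>150)
    rect("pad",o&(X[...,0]>.565),.070); rect("bar",o&(X[...,0]<.56),.06)
    g=near&(S<60)&(V>120)&(H>90)&(X[...,1]>-.0)&(X[...,0]<.58)
    rect("grey",cv2.erode(g.astype(np.uint8),np.ones((1,1))),.05)
```

```text
top blue 973 mean [520.  -63.8] dir 92.8 zmed 0.0571 [array([518.9, -62.8]), array([71.8, 94. ]), np.float64(2.0)]
top pad 46 mean [594.2 -10.8] dir 45.1 zmed 0.0706 [array([589.4,  -4.3]), array([28.9, 30.5]), np.float64(1.8)]
top bar 7 mean [462.   -5.6] dir 14.3 zmed 0.0575 [array([462.4,  -5.5]), array([12. ,  2.5]), np.float64(16.9)]
top grey 2621 mean [513.4  72.3] dir 90.9 zmed 0.0462 [array([514.2,  71.8]), array([ 98.2, 140.5]), np.float64(2.2)]
side blue 536 mean [519.9 -74.3] dir 90.5 zmed 0.0565 [array([524.1, -79.1]), array([ 69.7, 121.5]), np.float64(5.2)]
side pad 144 mean [587.4   5.5] dir 92.6 zmed 0.0696 [array([587.2,   8.6]), array([29.8, 45.5]), np.float64(5.2)]
side bar 190 mean [507.    8.5] dir 0.4 zmed 0.0539 [array([507.3,  10.3]), array([99.9, 20.6]), np.float64(1.0)]
side grey 1735 mean [513.5  78.4] dir 93.9 zmed 0.0453 [array([513.9,  71.5]), array([ 95.7, 136. ]), np.float64(1.5)]
```

move_arm --increments "18 -33 0 0 0 -4 255;18 -33 0 0 0 -4 255;18 -33 0 0 0 -4 255;18 -33 0 0 0 -4 255;18 -33 0 0 0 -4 255;18 -33 0 0 0 -4 255;18 -33 0 0 0 -4 255;18 -33 0 0 0 -4 255" --grip_force 20

```text
time: 1.77
position: [0.406, 0.3295, 0.1859]
tool_rot: [1.472, 2.775, 0.001]
ft_force: [1.0, 0.3, -0.7]
grip_width: 0.475
grip_force: 0.0
```

move_arm --increments "20 -36 0 0 0 -4 255;20 -36 0 0 0 -4 255;20 -36 0 0 0 -4 255;20 -36 0 0 0 -4 255;20 -36 0 0 0 -4 255;20 -36 0 0 0 -4 255;20 -36 0 0 0 -4 255;20 -36 0 0 0 -4 255"

```text
time: 2.43
position: [0.5661, 0.0414, 0.1861]
tool_rot: [2.18, 2.262, 0.002]
ft_force: [1.1, 0.3, 0.3]
grip_width: 0.01
grip_force: 0.0
```

move_arm --increments "8 -15 0 0 0 0 255;8 -15 0 0 0 0 255;8 -14 0 0 0 0 255;0 0 -25 0 0 0 255;0 0 -25 0 0 0 255;0 0 -25 0 0 0 255;0 0 -20 0 0 0 255;0 0 -8 0 0 0 255"

```text
time: 3.1
position: [0.5872, -0.0008, 0.0795]
tool_rot: [-2.174, -2.263, 0.006]
ft_force: [0.1, 0.4, -0.3]
grip_width: 0.004
grip_force: 0.0
```

Run:
```python
from h import *
p=ctrl.get_image("side"); save(p,"s1.png",(240,180,400,300),5)
s=ctrl.get_state();print(s["position"],s["ft_force"])
```

```text
[ 0.58703676 -0.00083235  0.0792738 ] [-0.31972432 -0.314676   -0.89382998]
```

View pics/s1.png

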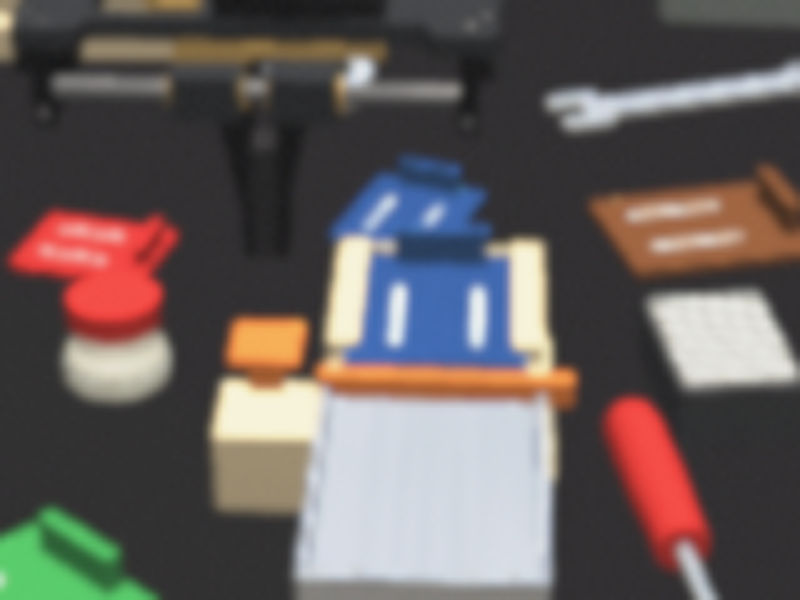

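The picture shows the tip at crop (267,250) and the pad at (267,342), farther apart than I expected. I'll check this numerically.

Run:
```python
from h import *
for n in("side","top"):
    p=ctrl.get_image(n); X=cloud(p)
    s=ctrl.get_state()
    for nm,c in(("tcp",s["position"]),("pad",[.589,-.003,.07])):
        q=rot(p).T@(np.array(c)-p["position"]); print(n,nm,q[0]/q[2]*p["fx"]+p["cx"],q[1]/q[2]*p["fy"]+p["cy"])
    if n=="side":
        print([ (v,X[v,293].round(3)) for v in range(205,258,3)])
    for r in ctrl.find_in("tab_top",p): print(r)
    save(p,n+"2.png",(235,180,395,300),5)
```

```text
side tcp 293.0048674869255 243.62550774418128
side pad 292.83107387287475 247.59385671080884
[(205, array([ 0.637, -0.363, -0.001])), (208, array([0.586, 0.   , 0.166])), (211, array([0.585, 0.007, 0.163])), (214, array([0.585, 0.008, 0.156])), (217, array([ 0.587, -0.002,  0.144])), (220, array([0.466, 0.859, 0.583])), (223, array([0.585, 0.011, 0.137])), (226, array([0.586, 0.008, 0.128])), (229, array([0.586, 0.006, 0.12 ])), (232, array([ 0.616, -0.199,  0.   ])), (235, array([ 0.614, -0.183,  0.   ])), (238, array([ 0.611, -0.167,  0.001])), (241, array([ 0.609, -0.149,  0.002])), (244, array([ 0.608, -0.138, -0.   ])), (247, array([ 0.589, -0.006,  0.07 ])), (250, array([0.587, 0.007, 0.07 ])), (253, array([0.586, 0.014, 0.067])), (256, array([0.588, 0.006, 0.054]))]
top tcp 312.6609456511499 227.72136172154433
top pad 313.7425113293047 229.74200059332645
{'centre': [0.3889, -0.4171, 0.0027], 'score': 0.33}
```

View pics/top2.png

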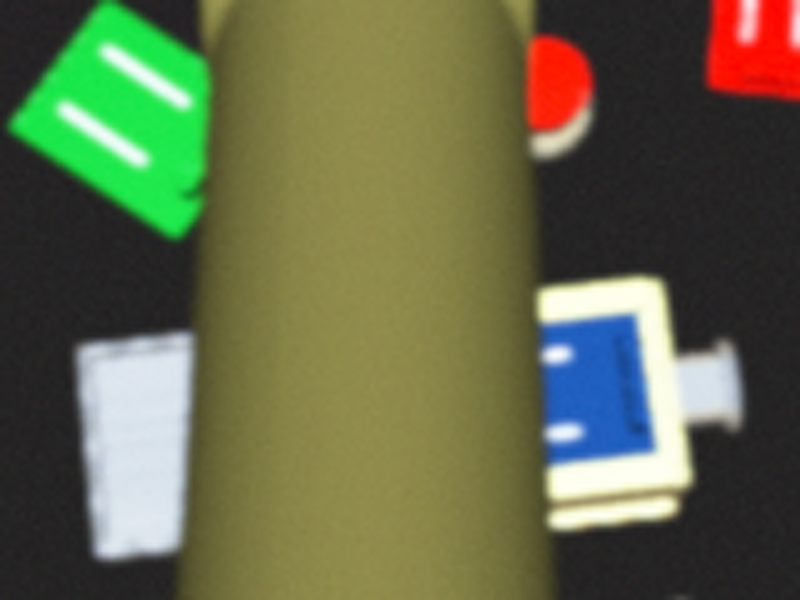

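The depth puts the fingertip at z≈0.115, though the TCP reads 0.079. Either the lower fingers don't show or the tip really sits higher, so I'll descend slowly and watch the force.

move_arm --increments "0 -1 -2 0 0 0 255;0 -1 -2 0 0 0 255;0 0 -2 0 0 0 255;0 0 -2 0 0 0 255;0 0 -1 0 0 0 255;0 0 -1 0 0 0 255;0 0 -1 0 0 0 255;0 0 -1 0 0 0 255"

```text
time: 4.02
position: [0.5894, -0.0028, 0.0705]
tool_rot: [2.176, 2.265, 0.0]
ft_force: [0.3, 0.4, 0.6]
grip_width: 0.001
grip_force: 0.0
```

move_arm --increments "0 0 -1 0 0 0 255;0 0 -1 0 0 0 255;0 0 -1 0 0 0 255;0 0 -1 0 0 0 255;0 0 0 0 0 0 255;0 0 0 0 0 0 255;0 0 0 0 0 0 255;0 0 0 0 0 0 255"

```text
time: 4.68
position: [0.5894, -0.0029, 0.0666]
tool_rot: [2.176, 2.265, 0.0]
ft_force: [-0.8, 1.2, 0.3]
grip_width: 0.009
grip_force: 0.0
```

Run:
```python
from h import *
p=ctrl.get_image("side"); X=cloud(p); print(ctrl.get_state()["ft_force"],ctrl.get_state()["position"])
print([ (v,X[v,293].round(3)[1:]) for v in range(220,260,2)])
save(p,"s3.png",(240,180,400,300),5)
```

```text
[ 0.50833669 -0.23372796 -0.45479149] [ 0.58944549 -0.0028422   0.06665195]
[(220, array([0.006, 0.141])), (222, array([0.008, 0.138])), (224, array([0.007, 0.133])), (226, array([0.008, 0.128])), (228, array([0.004, 0.122])), (230, array([0.006, 0.118])), (232, array([0.005, 0.112])), (234, array([0.008, 0.11 ])), (236, array([0.007, 0.104])), (238, array([-0.168, -0.   ])), (240, array([-0.158,  0.   ])), (242, array([-0.15 , -0.001])), (244, array([-0.137,  0.001])), (246, array([-0.011,  0.069])), (248, array([-0.002,  0.069])), (250, array([0.01 , 0.072])), (252, array([0.013, 0.069])), (254, array([0.005, 0.059])), (256, array([0.006, 0.055])), (258, array([0.01 , 0.052]))]
```

View pics/s3.png

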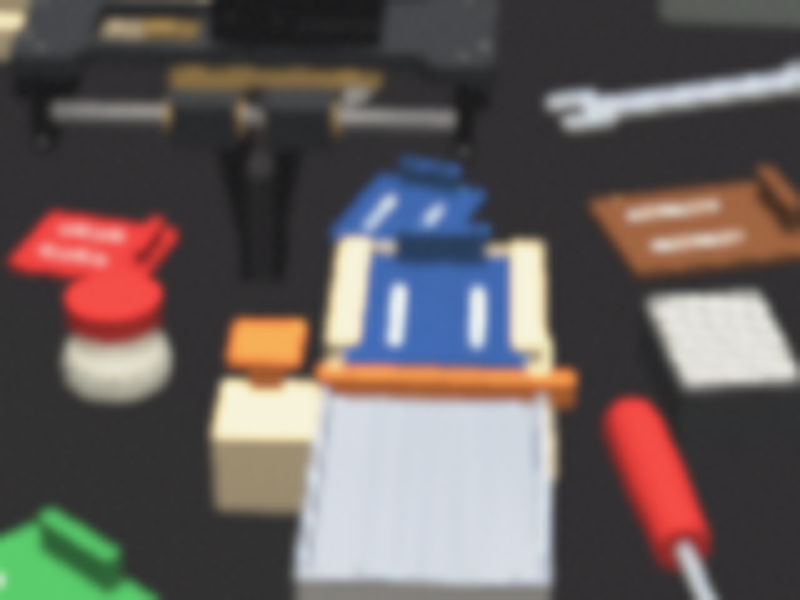

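The picture agrees with the depth: no contact, with the tip at crop (263,278), about z=0.101. So the real tip is about 35 mm above the reported TCP. Pad contact should then come at a reading of about 0.035, and I'll keep descending under force guard.

move_arm --increments "0 0 -5 0 0 0 255;0 0 -5 0 0 0 255;0 0 -5 0 0 0 255;0 0 -4 0 0 0 255;0 0 -3 0 0 0 255;0 0 -2 0 0 0 255;0 0 -1 0 0 0 255;0 0 0 0 0 0 255"

```text
time: 5.4
position: [0.5893, -0.0028, 0.0414]
tool_rot: [-2.176, -2.265, 0.0]
ft_force: [0.1, -0.5, -0.3]
grip_width: 0.007
grip_force: 0.0
```

move_arm --increments "0 0 -1 0 0 0 255;0 0 -1 0 0 0 255;0 0 -1 0 0 0 255;0 0 -1 0 0 0 255;0 0 -1 0 0 0 255;0 0 -1 0 0 0 255;0 0 0 0 0 0 255;0 0 0 0 0 0 255"

```text
time: 6.07
position: [0.5894, -0.0029, 0.0355]
tool_rot: [2.177, 2.265, -0.0]
ft_force: [-0.3, 0.3, -0.1]
grip_width: 0.005
grip_force: 0.0
```

move_arm --increments "0 0 -1 0 0 0 255;0 0 -1 0 0 0 255;0 0 -1 0 0 0 255;0 0 -1 0 0 0 255;0 0 0 0 0 0 255;0 0 0 0 0 0 255;0 0 0 0 0 0 255;0 0 0 0 0 0 255"

```text
time: 6.73
position: [0.5895, -0.0029, 0.0318]
tool_rot: [2.176, 2.265, 0.0]
ft_force: [-2.7, -0.4, 4.9]
grip_width: 0.005
grip_force: 2.4
```

Run:
```python
from h import *
p=ctrl.get_image("side"); X=cloud(p); print(ctrl.get_state()["ft_force"],ctrl.get_state()["position"])
print([ (v,X[v,293].round(3)[1:]) for v in range(234,260,2)])
```

```text
[-1.08157807 -1.36545595  4.91449844] [ 0.58957166 -0.00283159  0.03182551]
[(234, array([0.007, 0.109])), (236, array([0.004, 0.103])), (238, array([0.008, 0.1  ])), (240, array([0.009, 0.095])), (242, array([0.006, 0.089])), (244, array([0.008, 0.085])), (246, array([0.007, 0.08 ])), (248, array([0.007, 0.075])), (250, array([0.006, 0.069])), (252, array([0.014, 0.069])), (254, array([0.012, 0.063])), (256, array([0.005, 0.054])), (258, array([0.004, 0.048]))]
```

Contact at the expected 5 N. I'll press on to the hard stop.

move_arm --increments "0 0 -1 0 0 0 255;0 0 -1 0 0 0 255;0 0 -1 0 0 0 255;0 0 -1 0 0 0 255;0 0 -1 0 0 0 255;0 0 -1 0 0 0 255;0 0 0 0 0 0 255;0 0 0 0 0 0 255"

```text
time: 7.45
position: [0.5895, -0.0028, 0.0254]
tool_rot: [2.176, 2.265, 0.0]
ft_force: [0.2, 1.0, 2.3]
grip_width: 0.003
grip_force: 1.6
```

move_arm --increments "0 0 -1 0 0 0 255;0 0 0 0 0 0 255;0 0 -1 0 0 0 255;0 0 0 0 0 0 255;0 0 0 0 0 0 255;0 0 0 0 0 0 255;0 0 0 0 0 0 255;0 0 0 0 0 0 255"

```text
time: 8.12
position: [0.5895, -0.0028, 0.0236]
tool_rot: [2.176, 2.265, 0.0]
ft_force: [1.7, -0.2, 3.5]
grip_width: 0.003
grip_force: 1.8
```

move_arm --increments "0 0 -1 0 0 0 255;0 0 0 0 0 0 255;0 0 -1 0 0 0 255;0 0 0 0 0 0 255;0 0 0 0 0 0 255;0 0 0 0 0 0 255;0 0 0 0 0 0 255;0 0 0 0 0 0 255"

```text
time: 8.78
position: [0.5896, -0.0028, 0.023]
tool_rot: [-2.177, -2.265, -0.001]
ft_force: [-3.2, 0.4, 12.1]
grip_width: 0.007
grip_force: 5.9
```

Hard stop reached: 12 N at a reading of 0.023, so the true tip is 37 mm above the reading. Next I'll lift, go behind the lug and look.

move_arm --increments "0 0 15 0 0 0 255;0 0 25 0 0 0 255;-11 -21 0 0 0 0 255;-11 -21 0 0 0 0 255;-11 -22 0 0 0 0 255;-11 -22 0 0 0 0 255;-12 -22 0 0 0 0 255;-12 -22 0 0 0 0 255"

```text
time: 9.45
position: [0.5198, -0.1336, 0.0607]
tool_rot: [-2.175, -2.265, 0.002]
ft_force: [-0.8, 0.8, 0.3]
grip_width: 0.006
grip_force: 0.0
```

Run:
```python
from h import *
p=ctrl.get_image("side"); X=cloud(p); print(ctrl.get_state()["ft_force"],ctrl.get_state()["position"])
hsv=cv2.cvtColor(p["frame"],cv2.COLOR_RGB2HSV);H,S=hsv[...,0],hsv[...,1]
o=(H>5)&(H<24)&(S>150)&(X[...,0]>.565)&(X[...,0]<.62)&(abs(X[...,1])<.04)&(X[...,2]>.03)
print("pad z",np.percentile(X[o][:,2],[20,50,80]))
b=(H>100)&(H<125)&(S>100)&(abs(X[...,0]-.52)<.05)&(X[...,1]<-.08)&(X[...,1]>-.13)&(X[...,2]>.061)&(X[...,2]<.08)
P=X[b];print("lug",len(P),np.percentile(P,[5,50,95],axis=0).round(4))
save(p,"s4.png",(240,180,400,300),5)
```

```text
[-2.14953673 -4.00216336 -0.55763798] [ 0.5167159  -0.13980751  0.06073895]
pad z [0.0587752  0.05980745 0.06082044]
lug 114 [[ 0.5015 -0.1072  0.0619]
 [ 0.5197 -0.1012  0.0704]
 [ 0.5382 -0.0978  0.0751]]
```

View pics/s4.png

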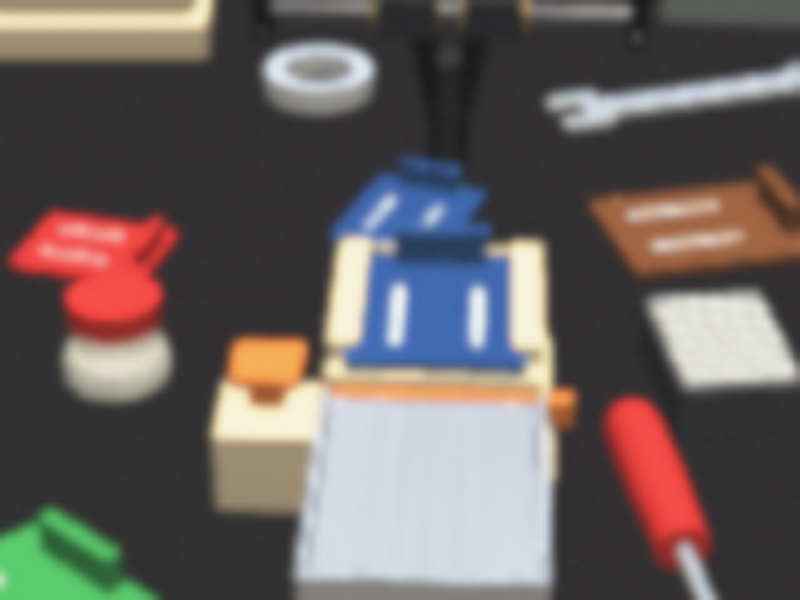

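The tab is fully down (pad z=0.060), the lid is still seated, and the lug's rear face is at y≈-0.107, x≈0.520. Now I'll descend behind the lug.

move_arm --increments "0 0 0 0 0 0 255;0 0 -10 0 0 0 255;0 0 -10 0 0 0 255;0 0 -8 0 0 0 255;0 0 -4 0 0 0 255;0 0 -3 0 0 0 255;0 0 -2 0 0 0 255;0 0 0 0 0 0 255"

```text
time: 10.17
position: [0.5212, -0.1326, 0.0241]
tool_rot: [-2.176, -2.266, 0.001]
ft_force: [0.2, 0.4, 0.1]
grip_width: 0.004
grip_force: 0.0
```

move_arm --increments "0 4 0 0 0 0 255;0 4 0 0 0 0 255;0 3 0 0 0 0 255;0 2 0 0 0 0 255;0 2 0 0 0 0 255;0 2 0 0 0 0 255;0 2 0 0 0 0 255;0 2 0 0 0 0 255"

```text
time: 10.83
position: [0.5216, -0.1121, 0.0248]
tool_rot: [2.176, 2.265, 0.0]
ft_force: [-0.3, -1.0, 1.4]
grip_width: 0.008
grip_force: 0.6
```

move_arm --increments "0 3 0 0 0 0 255;0 3 0 0 0 0 255;-1 4 0 0 0 0 255;0 4 0 0 0 0 255;0 4 0 0 0 0 255;0 4 0 0 0 0 255;0 4 0 0 0 0 255;0 4 0 0 0 0 255"

```text
time: 11.5
position: [0.5203, -0.0813, 0.0245]
tool_rot: [-2.176, -2.266, 0.0]
ft_force: [0.1, -0.7, -0.2]
grip_width: 0.007
grip_force: 0.5
```

```bash
cat > look.py <<'E'
from h import *
import sys
p=ctrl.get_image("side"); X=cloud(p); s=ctrl.get_state(); print(s["ft_force"],s["position"])
hsv=cv2.cvtColor(p["frame"],cv2.COLOR_RGB2HSV);H,S=hsv[...,0],hsv[...,1]
b=(H>100)&(H<125)&(S>100)&(abs(X[...,0]-.52)<.06)&(X[...,1]<.15)&(X[...,1]>-.13)&(X[...,2]>.03)
P=X[b];print("lid",len(P),np.percentile(P,[3,50,97],axis=0).round(4).tolist())
for a in np.arange(-.12,.14,.02):
    q=P[(P[:,1]>=a)&(P[:,1]<a+.02)]
    if len(q)>5: print(a.round(2),np.percentile(q[:,2],[10,50,90]).round(4))
if len(sys.argv)>1: save(p,sys.argv[1],(240,180,400,300),5)
E
python3 look.py s5.png
```

```text
[ 0.25622721 -0.39682925  1.07275723] [ 0.52035341 -0.08026679  0.02448367]
lid 754 [[0.4837, -0.0702, 0.0544], [0.518, -0.0279, 0.0564], [0.5498, 0.0246, 0.0996]]
-0.08 [0.0559 0.0666 0.1021]
-0.06 [0.0547 0.0562 0.0581]
-0.04 [0.0546 0.056  0.0571]
-0.02 [0.0551 0.0562 0.0577]
0.0 [0.0548 0.056  0.0573]
0.02 [0.0552 0.0563 0.0574]
```

View pics/s5.png

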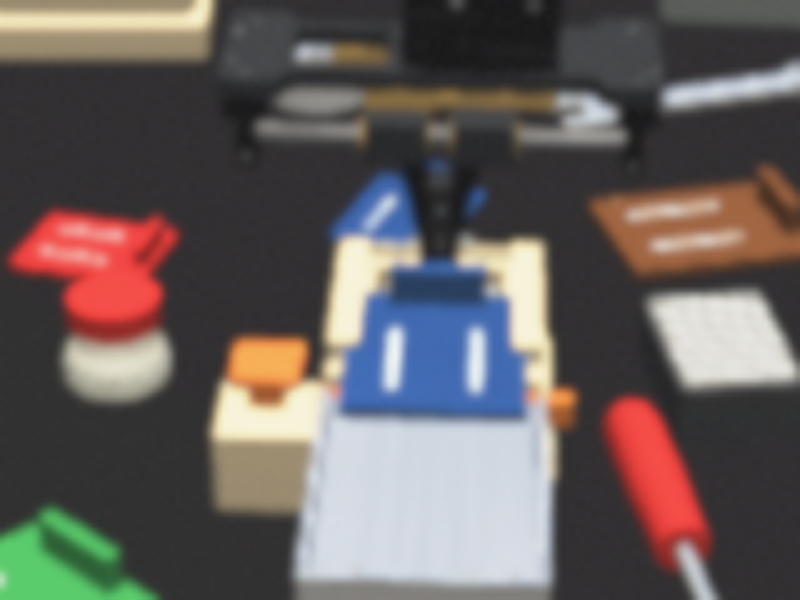

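The lid slides flat (top at 0.056), its front is at crop (433,412), and the finger is centred on the lug. I'll continue.

move_arm --increments "0 3 0 0 0 0 255;0 3 0 0 0 0 255;0 3 0 0 0 0 255;-1 3 0 0 0 0 255;0 3 0 0 0 0 255;0 3 0 0 0 0 255;0 3 0 0 0 0 255;0 3 0 0 0 0 255"

```text
time: 12.22
position: [0.5194, -0.0576, 0.0246]
tool_rot: [2.176, 2.265, 0.0]
ft_force: [0.2, -1.1, 0.4]
grip_width: 0.005
grip_force: 0.5
```

```bash
python3 look.py
```

```text
[-0.48844096 -0.14419813  0.88503589] [ 0.51947117 -0.05680969  0.02461954]
lid 851 [[0.4814, -0.0461, 0.0543], [0.5177, -0.0051, 0.0564], [0.5505, 0.0478, 0.1036]]
-0.06 [0.0556 0.0739 0.1171]
-0.04 [0.0552 0.0574 0.0721]
-0.02 [0.0546 0.0562 0.0578]
0.0 [0.055  0.056  0.0572]
0.02 [0.0548 0.056  0.057 ]
0.04 [0.0547 0.056  0.057 ]
```

move_arm --increments "0 3 0 0 0 0 255;0 3 0 0 0 0 255;0 3 0 0 0 0 255;-1 3 0 0 0 0 255;0 3 0 0 0 0 255;0 3 0 0 0 0 255;0 3 0 0 0 0 255;0 3 0 0 0 0 255"

```text
time: 12.93
position: [0.5181, -0.033, 0.0244]
tool_rot: [-2.176, -2.265, -0.0]
ft_force: [-0.2, -0.9, -0.3]
grip_width: 0.005
grip_force: 0.3
```

```bash
python3 look.py
```

```text
[-0.24794509 -0.90366799 -0.05465016] [ 0.51808247 -0.03213403  0.02432   ]
lid 988 [[0.4797, -0.0194, 0.0505], [0.5157, 0.02, 0.0544], [0.551, 0.0717, 0.0749]]
-0.04 [0.0549 0.0736 0.116 ]
-0.02 [0.0551 0.0579 0.0737]
0.0 [0.0538 0.0551 0.057 ]
0.02 [0.0522 0.0537 0.0552]
0.04 [0.0512 0.0524 0.054 ]
0.06 [0.0503 0.0515 0.0526]
```

move_arm --increments "0 3 0 0 0 0 255;0 3 0 0 0 0 255;0 3 0 0 0 0 255;-1 3 0 0 0 0 255;0 3 0 0 0 0 255;0 3 0 0 0 0 255;0 2 0 0 0 0 255;0 0 0 0 0 0 255"

```text
time: 13.65
position: [0.5174, -0.0131, 0.0246]
tool_rot: [-2.176, -2.266, -0.0]
ft_force: [0.2, 0.5, 0.6]
grip_width: 0.008
grip_force: 0.0
```

```bash
python3 look.py
```

```text
[ 0.11707103  0.45532453 -0.20627675] [ 0.51744786 -0.01336832  0.02463536]
lid 955 [[0.4782, 0.0022, 0.0494], [0.5148, 0.0412, 0.0514], [0.5504, 0.0931, 0.0688]]
-0.02 [0.0501 0.0686 0.0706]
0.0 [0.0503 0.0528 0.0679]
0.02 [0.0499 0.0512 0.0524]
0.04 [0.05   0.0512 0.0522]
0.06 [0.0501 0.0511 0.0524]
0.08 [0.05   0.0513 0.0525]
```

The lid has dropped flat (top at 0.051, even along its length). Next I'll lower the tip slightly and push about 20 mm more.

move_arm --increments "0 0 -1 0 0 0 255;0 1 -2 0 0 0 255;0 3 0 0 0 0 255;0 3 0 0 0 0 255;-1 3 0 0 0 0 255;0 3 0 0 0 0 255;0 3 0 0 0 0 255;0 3 0 0 0 0 255"

```text
time: 14.37
position: [0.5163, 0.0056, 0.0216]
tool_rot: [2.176, 2.266, 0.0]
ft_force: [0.6, -0.3, 0.5]
grip_width: 0.005
grip_force: 0.3
```

```bash
python3 look.py
```

```text
[0.5909748  0.10380674 0.04408079] [0.51637506 0.00638736 0.02157347]
lid 1008 [[0.4776, 0.02, 0.0494], [0.5137, 0.0599, 0.0513], [0.5495, 0.111, 0.0685]]
0.0 [0.0499 0.0678 0.0712]
0.02 [0.0502 0.0523 0.0669]
0.04 [0.0499 0.0511 0.0522]
0.06 [0.0499 0.0512 0.0524]
0.08 [0.0498 0.0511 0.0521]
0.1 [0.0499 0.0512 0.0522]
```

The lid origin is now about 122 mm along the box. I'll back off and lift clear.

move_arm --increments "0 -4 0 0 0 0 255;0 -5 0 0 0 0 255;0 -5 2 0 0 0 255;0 0 15 0 0 0 255;0 -20 30 0 0 0 255;0 -35 20 0 0 0 255;0 -40 5 0 0 0 255;0 -35 0 0 0 0 255"

```text
time: 15.08
position: [0.5179, -0.142, 0.0964]
tool_rot: [2.174, 2.262, 0.005]
ft_force: [0.5, -0.2, -0.3]
grip_width: 0.004
grip_force: 0.0
```

move_arm --increments "0 -30 20 0 0 0 255;0 -30 20 0 0 0 255;0 -30 20 0 0 0 255;0 -30 0 0 0 0 255;0 0 0 0 0 0 255;0 0 0 0 0 0 255;0 0 0 0 0 0 255;0 0 0 0 0 0 255"

```text
time: 15.75
position: [0.5163, -0.2575, 0.153]
tool_rot: [-2.174, -2.266, -0.0]
ft_force: [0.4, 0.4, -0.5]
grip_width: 0.004
grip_force: 0.0
```

```bash
python3 look.py
python3 - <<'E'
from h import *
p=ctrl.get_image("top"); save(p,"t9.png")
E
```

```text
[ 0.91010282 -0.110435   -0.55549531] [ 0.51647053 -0.2573251   0.15309187]
lid 995 [[0.4775, 0.0225, 0.0493], [0.5135, 0.0615, 0.0513], [0.5493, 0.1118, 0.0668]]
0.0 [0.05   0.0509 0.0519]
0.02 [0.0505 0.0525 0.0668]
0.04 [0.0498 0.051  0.0523]
0.06 [0.0496 0.051  0.0524]
0.08 [0.0499 0.0511 0.0523]
0.1 [0.0499 0.0511 0.0524]
```

View pics/t9.png

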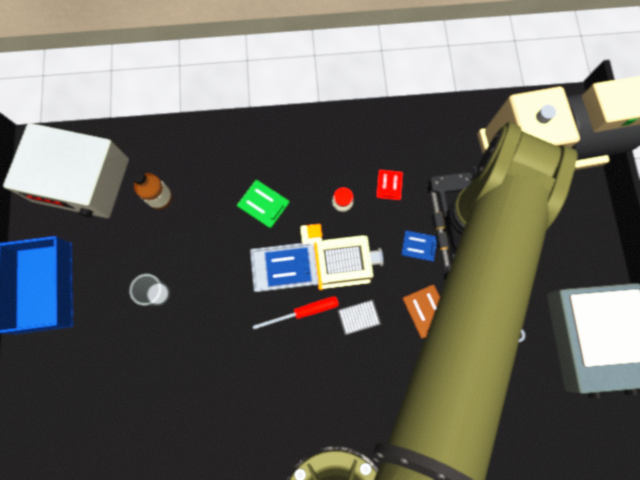

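The top picture shows the lid flat on the ledge at (288,267), the filter box open at (345,260), everything else where it was in the first picture (the arm hides the ring), and the arm clear.

```bash
python3 -c "
from bench import ctrl
print(ctrl.close_job())"
```

```text
the job is handed in; nothing more can be done
None
```

The job is handed in: the tab was pressed to its hard stop, then the lid was pushed by its lug off the seat and lies flat on the steel ledge, and I saw nothing else moved (the arm hid the clamp ring in the last picture).

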